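# Clamp a jar in the ratchet jar vice and keep it gripped

### The job

Grip the jar in the jar vice so that its lid can be unscrewed: first turn the vice's knob clockwise all the way to its end stop, which unlocks the trigger, then pump the trigger (squeeze it towards the upright handle, let it spring fully back, squeeze again) until the moving jaw presses the jar snugly against the V-shaped jaw and its sprung pad has given way about half of its travel. Work the jaw only with the trigger, do not over-tighten (the jar is glass), and leave the other things on the table alone. Finish while still holding the trigger squeezed, with the jar clamped; do not let go.

Things in the scene. Friction and masses are not known exactly. Their poses are not given: they have to be found in the camera images.
- vice: the jar vice, fixed on the table: wooden base 96 x 405 x 14 mm with a grey gear housing 50 mm wide, top 56 mm above the table. Origin on the table under the near face of the upright handle; z up; its y axis is the long axis and points the way the jaw closes, from the knob past the trigger and handle to the jar. The order along y is: knob (y = -115 mm), trigger, handle, moving jaw, jar, V-shaped jaw
- handle_mid (a point): centre of the fixed black upright handle at grasp height, 100 mm above the table. The handle is 18 mm thick along the vice's y (9 mm either side of this point) and 28 mm wide, and rises from the housing top (56 mm) to 130 mm
- trigger_mid (a point): centre of the black trigger at grasp height, 100 mm above the table; moves with it. The trigger is an upright lever 14 mm thick along the vice's y and 24 mm wide, up to 125 mm high, standing on the knob side of the handle; it slides straight along the vice's y towards the handle. Over both outer faces trigger and handle measure 56 mm released and 38 mm fully squeezed, so both fit between two fingers that come from above and close along the vice's y
- trigger_lever: the trigger lever itself (origin and axes as the vice when released, shifted along its y by the squeeze)
- trigger (a joint): squeeze of the trigger, m: 0 released, 0.018 fully squeezed; a return spring pushes back with 4 N released to 6 N squeezed. A full pump moves the jaw about 17 mm (the first up to 6 mm less): the teeth are 5.6 mm apart, and a holding pawl keeps the jaw where it is while the trigger springs back. With the knob away from its stop the trigger is locked and moves only a few mm
- knob (a joint): angle of the knob, rad: grows clockwise as seen from above; the clockwise end stop is at 1.6. It stays where it is left (friction 0.05 N m)
- knob_grip (a point): on the knob's vertical axis at grasp height, 93 mm above the table; turns with the knob. The knob has a black upright bar 42 mm long along this point's x axis, 14 mm thick along its y, 32 mm high, its top 7 mm above this point, standing on a disc of 44 mm across. At joint value 0 the point's axes are parallel to the vice's; clockwise turning makes its yaw smaller
- jaw (a joint): advance of the moving jaw and its toothed bar along the vice's y, m: 0 fully open, at most 0.080. The jar is met at about 0.04 and is seated against the V-shaped jaw at about 0.05
- pad (a joint): give of the sprung pad on the front of the moving jaw, m: 0 free, 0.024 fully pressed in. Its springs give 0.6 N of push on the jar per mm, 14 N fully pressed in; beyond that the push rises steeply
- jaw_block: the aluminium block of the moving jaw, 60 mm wide, 36 mm high, top 54 mm above the table, on the end of the toothed bar; origin and axes as the vice when the jaw is fully open
- pad_face: the black rubber face (60 x 30 mm) of the sprung pad that meets the jar; its front is 112 mm along the vice's y from this origin, which lies at the vice's origin when the jaw is fully open
- v_jaw: the fixed V-shaped aluminium jaw at the far end of the vice's base, its top 52 mm above the table; origin and axes as the vice
- jar: the glass jar with a red screw lid, 62 mm across, 85 mm high, standing on the vice's base between the two jaws, a few mm from the V-shaped jaw; origin at the centre of its underside. It may be pressed with up to 25 N
- honey_jar: bystander: jar with a grey lid, 65 mm across, 88 mm high, on the table behind the vice; origin under its centre
- espresso_cup: bystander: small white cup, 62 x 89 x 52 mm, on the table behind the vice; origin under its centre
- tuna_tin: bystander: flat tin, 86 mm across, 40 mm high, on the table in front of the vice; origin under its centre
There are look-alikes about, which are no part of the job. Of the things like the jar, leave any that is black, green or purple; of the rest the smaller one is meant.

How it is judged:
By the outcome, as a careful person would: the job done as asked, in the order asked, and still so for the second after the job is handed in, while the arm keeps its last pose, push and grip.
It also fails if it takes over 67 s, if anything falls off the work surface, if the arm or the gripper's body presses on something with over 40 N, if the wrist force passes 120 N, or if a joint passes its speed limit or range.

### The arm

A 6-joint arm with a two-finger parallel gripper is mounted at the origin on the work surface; the furniture and walls round the work are solid. World frame = base frame: x ahead of the robot, y to its left, z up, the work surface at z = 0. Lengths are in m, angles in rad, forces in N, time in s.
With the tool pointing down it reaches from about 0.35 to 0.85 m from the base axis. Payload 8.1 kg.
Tool frame: the origin (TCP) lies between the finger pads; the fingertips stand 14 mm ahead of it and the grasp point (between the pads) lies 5 mm behind it (robot.tip_reach is the z of the fingertips in the tool frame, in m); z points along the fingers, y is the line along which they close (so a half turn about z gives the same grasp; the last joint's range is limited). The gripper opens to 93 mm and grips with 3 to 60 N. Pads are 15 mm wide; open, the fingers measure 128 mm over their backs; the gripper's body (75 mm by 188 mm) begins 65 mm behind the grasp point.
Start: joints at [1.139, 0.13, 1.488, -0, 1.523, -0.085], TCP at [0.204, 0.564, 0.233] pointing down, gripper open.
Joint ranges: [-2.96, 2.96], [-0.89, 2.26], [0.02, 2.5], [-1.34, 4.48], [0, 2.73], [-2.66, 2.66]. Speed limits (rad/s): [2.39, 2.39, 2.79, 3.14, 3.14, 3.14].

### API

Orientations are given as a rotation vector (axis times angle).
In Python, from plant import robot gives the robot as it stands. The module is installed in compiled form; this text tells all that it offers.
- The arm moves only by the shell command python3 -m handwheel 'ROWS' [FORCE]. ROWS is JSON, a list of rows, each a list of 7 numbers: the closure, from -1 (fully open) to 1 (shut), then the shift along the tool's x, y, z each as a share of 100 cm, from -1 to 1, then the turn, a rotation vector about the tool's x, y, z each as a share of 180 degrees, from -1 to 1. In form: [[grip, tx, ty, tz, rx, ry, rz], ...]. A call has 1 to 20 rows; each row is the pose to reach, as a shift and turn from the pose commanded when the call began, along the tool's axes at that moment, turning the shorter way round; what a row does not reach only later rows make up. A row lasts 1/8 s, in which the tool goes at most 62.5 mm and 10.7 degrees, less where a joint would pass 70% of its speed; a pose out of reach is approached as far as the arm can. A call with a number of a shift or a turn outside -1 to 1 is refused whole. A call with a gripper value outside its range is refused whole. The fingers move at their own pace and stop on an object; FORCE is the grip in N (left out, the last holds). Time passes only in rows, so rows that repeat a pose let the fingers close. It gives the time, the measured TCP pose, the force, the opening and the grip force at its end, in the units of the state.
- robot.read_state(): the state, without advancing time (a new reading comes with each control period).
- robot.read_camera(name): name is "scene" or "top" or "wrist"; returns a dict with "frame" (400x640x3 uint8, red, green, blue), "fx", "fy", "cx", "cy" (pixels), "rvec" (rotation vector, rad) and "tvec" (3), from world to camera coordinates, as OpenCV has them; the wrist camera has in their place "T_tool_cam" (4x4, takes a point from camera to tool coordinates, whose origin is the TCP and whose axes are the flange's). Camera axes: x right, y down, z forward; pixel columns grow to the right and rows downward; lengths in m; the calibration is good to about 2 mm. A picture is of the moment at which its call begins: read the wrist's pose just before it. There is no depth.
- robot.close_job(): hands the job in; it is judged then, once.
Trained networks look in a picture, given as the dict that the camera call returned (one of the last four; its "shot" number tells which), for a name from the list of things; names that differ only in an ending like _2 or _b are one class to them, and where a whole thing is asked for, a point or a joint stands for the part that bears it (a point fixed in the world has none). Each returns a list of dicts, best first, with "conf" (0 to 1); they miss things now and then, are a little off and sometimes report something else, mostly with a low value. They report only what shows in the picture. A call takes as long as a camera call. They do not tell look-alikes from the thing itself.
- robot.regions_of(picture, name): "mask" (400x640 bool, what is visible of it) and "rect" ([left, top, right, bottom] in pixels, round what is visible of it).
The state is a dict: "t": time; "q": joint angles; "dq": joint speeds; "joint_torque": joint torques, N m; "tool_pos": TCP position; "orientation": TCP orientation; "force": force on the tool from outside, world axes, zero at the start; "wrist_torque": the same for the moment, N m; "opening": finger opening in m; "gripper_force": force on a finger pad.
Only numpy, scipy, OpenCV 4.12 (cv2) and the standard library are available. Lean on these libraries where they do the work, as an engineer would, in place of code of your own. Each camera call takes 0.05 s, during which the arm holds its last target. There are 200 camera calls.

## Working session

There is one attempt and no reset: what is moved stays moved. The work goes in short steps, Python scripts to look and compute and a shell command to move; the robot and the scene stay as the last step left them, time stands still between calls to the robot, and variables do not carry over. Pictures are saved under pics/ and viewed, at most 10 in all, crops included, and the job is handed in when it is done.

```bash
mkdir -p pics
cat > h.py <<'E'
import numpy as np, cv2
from plant import robot
from scipy.spatial.transform import Rotation as R
def cam(name):
    s=robot.read_state(); p=robot.read_camera(name)
    if 'T_tool_cam' in p:
        T=np.eye(4);T[:3,:3]=R.from_rotvec(s['orientation']).as_matrix();T[:3,3]=s['tool_pos']
        M=T@np.array(p['T_tool_cam'])
    else:
        C=np.eye(4);C[:3,:3]=R.from_rotvec(p['rvec']).as_matrix();C[:3,3]=p['tvec'];M=np.linalg.inv(C)
    return p,M
def at(p,M,u,v,z):
    d=M[:3,:3]@np.array([(u-p['cx'])/p['fx'],(v-p['cy'])/p['fy'],1]);o=M[:3,3]
    return o+d*(z-o[2])/d[2]
def proj(p,M,X):
    c=np.linalg.inv(M)@np.append(X,1);return np.array([c[0]/c[2]*p['fx']+p['cx'],c[1]/c[2]*p['fy']+p['cy']])
def save(p,n,f=None):
    im=p['frame'] if f is None else f
    cv2.imwrite('pics/'+n,np.ascontiguousarray(im[:,:,::-1]))
E
python3 - <<'E'
from h import *
s=robot.read_state();print(s['t'],s['tool_pos'],s['orientation'],s['opening'])
a,Ma=cam('top');b,Mb=cam('scene')
save(a,'top.png');save(b,'scene.png')
print(Ma,Mb,a['fx'])
for n in ['vice','knob','trigger_lever','handle_mid','jar','v_jaw','jaw_block','pad_face','honey_jar','tuna_tin','espresso_cup']:
    for p,w in((a,'top'),(b,'scene')):
        try:
            for r in robot.regions_of(p,n)[:3]:print(n,w,round(r['conf'],2),r['rect'])
        except Exception as e:print(n,e)
E
```

```text
0.0 [0.20368854 0.56379379 0.23160013] [-5.41898595e-01 -3.09401789e+00  2.79786114e-03] 0.09301589587043418
[[-0.02455212 -0.9909056   0.13229996  0.38701597]
 [-0.99904112  0.01952144 -0.03918877  0.14412229]
 [ 0.03624969 -0.13313527 -0.99043473  0.91406186]
 [ 0.          0.          0.          1.        ]] [[ 0.61631711 -0.43170505  0.65862278 -0.19882096]
 [-0.78731536 -0.31977055  0.52714449 -0.45038683]
 [-0.01696277 -0.843432   -0.53696808  0.67100076]
 [ 0.          0.          0.          1.        ]] 365.3773826490939
vice top 0.94 [254.8, 146.8, 418.5, 227.8]
vice scene 0.92 [265.5, 191.9, 427.3, 265.6]
knob top 0.73 [309.0, 204.0, 312.1, 203.4]
knob top 0.68 [305.0, 181.8, 326.4, 206.5]
knob top 0.66 [398.3, 158.3, 407.1, 174.4]
trigger_lever top 0.69 [255.0, 185.4, 277.3, 220.3]
trigger_lever top 0.63 [366.5, 163.9, 371.0, 180.3]
trigger_lever scene 0.73 [265.6, 199.3, 282.3, 225.2]
trigger_lever scene 0.52 [368.1, 198.0, 379.1, 224.1]
handle_mid top 0.79 [342.6, 168.7, 360.4, 188.2]
handle_mid scene 0.85 [351.1, 190.6, 364.9, 225.8]
jar top 0.81 [267.8, 187.1, 293.8,
[... 349 characters left out ...]
.4, 200.9]
jaw_block top 0.18 [360.3, 165.9, 377.0, 180.7]
jaw_block scene 0.63 [322.0, 208.4, 336.1, 232.7]
pad_face top 0.6 [303.9, 184.9, 312.8, 208.3]
pad_face top 0.2 [257.6, 146.4, 418.8, 230.5]
honey_jar top 0.6 [284.2, 116.9, 313.6, 152.8]
honey_jar scene 0.64 [394.7, 213.3, 416.0, 238.4]
honey_jar scene 0.61 [329.6, 169.8, 356.0, 206.7]
tuna_tin top 0.95 [288.2, 224.2, 327.4, 260.8]
tuna_tin top 0.43 [284.0, 117.5, 315.0, 151.2]
tuna_tin scene 0.56 [264.4, 229.9, 304.9, 265.1]
espresso_cup top 0.72 [342.3, 100.1, 377.7, 131.1]
espresso_cup scene 0.83 [382.9, 189.0, 413.8, 216.1]
espresso_cup scene 0.74 [266.2, 191.9, 427.0, 267.4]
espresso_cup scene 0.38 [369.7, 198.7, 378.2, 225.5]
```

View pics/top.png

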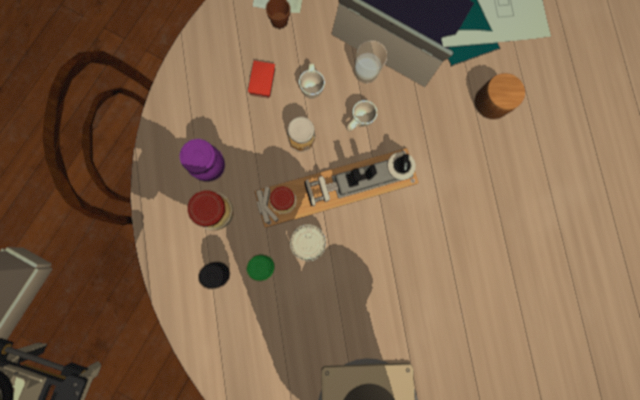

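View pics/scene.png

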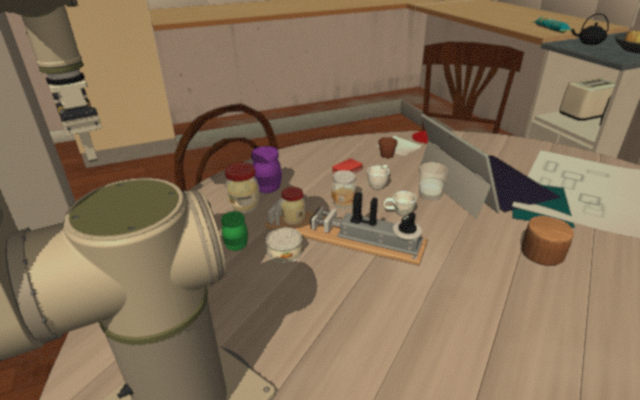

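Top view: the vice runs from the knob at (402,164) to the V-jaw at (265,203). Candidates for the jar are:
- small red lid in the vice (282,200)
- larger red lid (208,210)
- purple (202,160)
- green (260,267)
- black (213,275)

I choose the small red-lidded one standing in the vice, and will check it in a crop.

Run:
```python
from h import *
a,M=cam('top')
save(a,'crop.png',cv2.resize(a['frame'][135:240,245:430],None,fx=4.2,fy=4.2,interpolation=cv2.INTER_CUBIC))
for n,z in(('knob',.1),('handle_mid',.13),('jar',.085),('v_jaw',.052),('trigger_lever',.125)):
    for r in robot.regions_of(a,n)[:3]:
        ys,xs=np.nonzero(r['mask'])
        if len(xs): print(n,round(r['conf'],2),xs.mean(),ys.mean(),at(a,M,xs.mean(),ys.mean(),z).round(4))
# base corners via mask of vice
r=robot.regions_of(a,'vice')[0];c,_=cv2.findContours(r['mask'].astype('uint8'),0,1)
c=max(c,key=cv2.contourArea);print(cv2.boxPoints(cv2.minAreaRect(c)))
```

```text
knob 0.71 401.61952861952864 164.27272727272728 [ 0.5729 -0.0834  0.1   ]
handle_mid 0.61 353.2167487684729 177.69458128078819 [0.5377 0.0337 0.13  ]
jar 0.83 202.0490883590463 160.27769985974754 [0.5931 0.3746 0.085 ]
jar 0.76 282.32481751824815 199.65693430656935 [0.4982 0.1918 0.085 ]
jar 0.67 210.22733711048159 209.89093484419263 [0.4781 0.3544 0.085 ]
v_jaw 0.93 265.1818181818182 205.5909090909091 [0.4893 0.2343 0.052 ]
trigger_lever 0.67 370.4710144927536 172.30434782608697 [ 0.5501 -0.0058  0.125 ]
[[253.26076 190.53868]
 [410.10315 146.97136]
 [420.49    184.3639 ]
 [263.64758 227.93123]]
```

View pics/crop.png

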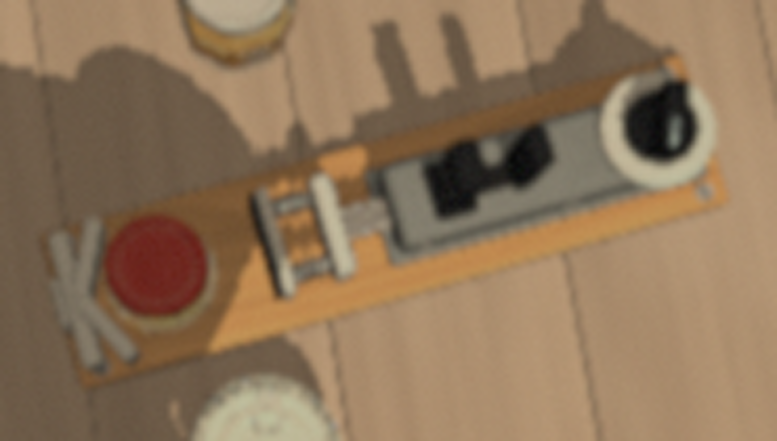

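The crop shows the red-lidded jar between the V-jaw and the pad, the black trigger and handle at crop (465,175) and (530,150), and the knob at (658,127). The choice is confirmed, and the vice yaw is about 15°. I'm moving above the knob for a close look.

```bash
python3 -m handwheel '[[-1,-0.567,-0.483,0,0,0,-0.08],[-1,-0.567,-0.483,0,0,0,-0.08],[-1,-0.567,-0.483,0,0,0,-0.08],[-1,-0.567,-0.483,0,0,0,-0.08],[-1,-0.567,-0.483,0,0,0,-0.08],[-1,-0.567,-0.483,0,0,0,-0.08],[-1,-0.567,-0.483,0,0,0,-0.08],[-1,-0.567,-0.483,0,0,0,-0.08],[-1,-0.567,-0.483,0,0,0,-0.08],[-1,-0.567,-0.483,0,0,0,-0.08],[-1,-0.567,-0.483,0,0,0,-0.08],[-1,-0.567,-0.483,0,0,0,-0.08],[-1,-0.567,-0.483,0,0,0,-0.08],[-1,-0.567,-0.483,0,0,0,-0.08],[-1,-0.567,-0.483,0,0,0,-0.08]]'
cat > w.py <<'E'
from h import *
import sys
p,M=cam('wrist');save(p,sys.argv[1]);s=robot.read_state()
T=R.from_rotvec(s['orientation']).as_matrix()
print(s['t'],s['tool_pos'],'yaw',np.degrees(np.arctan2(T[1,0],T[0,0])),T[:,2],s['q'])
for n,z in(('knob',.1),('handle_mid',.13),('trigger_lever',.125)):
    for r in robot.regions_of(p,n)[:3]:
        ys,xs=np.nonzero(r['mask'])
        if len(xs): print(n,round(r['conf'],2),r['rect'],xs.mean(),ys.mean(),at(p,M,xs.mean(),ys.mean(),z).round(4))
np.savez('w.npz',M=M,f=[p['fx'],p['fy'],p['cx'],p['cy']])
E
python3 w.py w1.png
```

```text
t: 3.42
tool_pos: [0.5727, -0.0814, 0.2329]
orientation: [0.148, 3.138, 0.0]
force: [-0.3, 1.0, -0.6]
opening: 0.0933
gripper_force: 0.0
3.475 [ 0.57278561 -0.0813579   0.23303747] yaw 174.62829344137307 [ 5.68040521e-04  6.13257521e-05 -9.99999837e-01] [-2.29829848e-01  7.19279457e-02  1.54990503e+00  1.89371378e-04
  1.51922055e+00 -1.70688195e+00]
knob 0.88 [290.9, 173.9, 331.2, 222.7] 311.7298113207547 197.05207547169812 [ 0.5723 -0.0925  0.1   ]
knob 0.56 [446.8, 88.3, 524.4, 161.1] 489.1899588960658 124.20405167351733 [0.5188 0.0749 0.1   ]
handle_mid 0.84 [406.3, 136.1, 458.5, 181.2] 431.3218314532183 159.36164565361645 [0.5404 0.0128 0.13  ]
handle_mid 0.63 [570.2, 36.2, 633.9, 124.3] 604.173624288425 51.00474383301708 [0.4696 0.1424 0.13  ]
trigger_lever 0.81 [376.4, 160.4, 409.6, 193.9] 392.41224489795917 175.09251700680272 [ 0.552 -0.019  0.125]
trigger_lever 0.32 [407.3, 139.1, 456.1, 181.6] 431.4293369055593 159.39919624916277 [0.5414 0.0146 0.125 ]
```

View pics/w1.png

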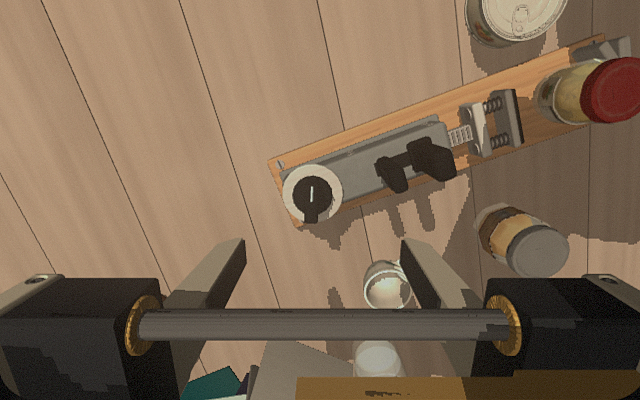

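The wrist view shows the knob at (312,195) with its bar nearly vertical in the image, the trigger at (392,172) and the handle at (432,160). I'll crop for edges.

Run:
```python
from h import *
im=cv2.imread('pics/w1.png')[130:240,265:465]
im=cv2.resize(im,None,fx=4,fy=4,interpolation=cv2.INTER_CUBIC)
im=np.clip(im.astype(float)*1.0,0,255);im=(255*(im/255)**.5).astype('uint8');cv2.imwrite('pics/c2.png',im)
```

```text
(no output)
```

View pics/c2.png

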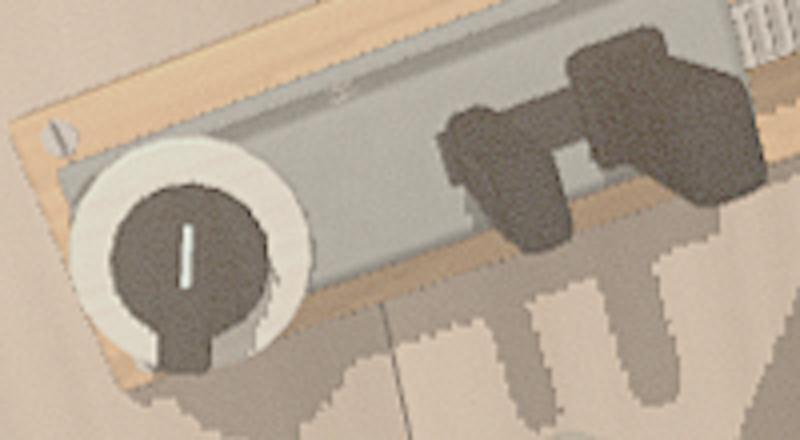

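```bash
cat > m.py <<'E'
from h import *
d=np.load('w.npz');M=d['M'];p=dict(zip(('fx','fy','cx','cy'),d['f']))
g=lambda u,v,z:at(p,M,265+u/4,130+v/4,z)
n=lambda x:x[:2].round(4)
a,b=g(188,228,.1),g(186,288,.1);e=g(186,372,.1)
print('line',n(a),n(b),np.degrees(np.arctan2(*(b-a)[1::-1])),'end',n(e))
th=np.arctan2(*(b-a)[1::-1]);print('knobc from end',n(e-.021*np.array([np.cos(th),np.sin(th),0])))
print('line len',np.linalg.norm(b-a))
for z in(.06,.068):print('disc',z,n(g(190,262,z)),np.linalg.norm(g(112,262,z)-g(268,262,z)))
print('white',n(g(190,258,.056)),np.linalg.norm(g(68,258,.056)-g(312,258,.056)))
# housing direction, edge on housing top
h1,h2=g(58,175,.056),g(700,-10,.056)
L=[g(310,290,.056),g(480,238,.056)];print('yaw y',np.degrees(np.arctan2(*(L[1]-L[0])[1::-1])))
B=[g(10,122,.014),g(310,5,.014)];print('base edge',np.degrees(np.arctan2(*(B[1]-B[0])[1::-1])))
# handle top (z=.13) right/lower end & trigger top
print('trig top end corners',n(g(530,250,.125)),n(g(572,235,.125)))
print('handle top',n(g(710,205,.13)),n(g(766,178,.13)))
E
python3 m.py
```

```text
line [ 0.5623 -0.0912] [ 0.5773 -0.0933] -7.78082276045952 end [ 0.5991 -0.0956]
knobc from end [ 0.5783 -0.0927]
line len 0.015142781936952248
disc 0.06 [ 0.5819 -0.0941] 0.04327555075042246
disc 0.068 [ 0.5797 -0.0936] 0.04220700632329123
white [ 0.5819 -0.0942] 0.0684542768098831
yaw y 102.5298486954478
base edge 105.64714727824636
trig top end corners [ 0.5681 -0.015 ] [ 0.5655 -0.0057]
handle top [0.5602 0.0225] [0.5553 0.0342]
```

```bash
python3 -m handwheel '[[-0.3,-0.0074,-0.0111,0.04,0,0,0.014],[-0.3,-0.0074,-0.0111,0.08,0,0,0.014],[-0.3,-0.0074,-0.0111,0.12,0,0,0.014],[-0.3,-0.0074,-0.0111,0.143,0,0,0.014],[-0.3,-0.0074,-0.0111,0.143,0,0,0.014],[-0.3,-0.0074,-0.0111,0.143,0,0,0.014],[1,-0.0074,-0.0111,0.143,0,0,0.014],[1,-0.0074,-0.0111,0.143,0,0,0.014],[1,-0.0074,-0.0111,0.143,0,0,0.014],[1,-0.0074,-0.0111,0.143,0,0,0.014],[1,-0.0074,-0.0111,0.143,0,0,0.014],[1,-0.0074,-0.0111,0.143,0,0,0.014]]' 20
python3 - <<'E'
from h import *
s=robot.read_state();print(s['wrist_torque'],s['q'])
E
```

```text
t: 5.12
tool_pos: [0.5794, -0.0938, 0.0896]
orientation: [-0.219, -3.134, -0.002]
force: [0.9, 4.4, 1.0]
opening: 0.0139
gripper_force: 20.0
[7.08354777e-01 2.82818853e-04 5.25014334e-02] [-2.48435267e-01  2.07139215e-01  1.67114778e+00  1.08077646e-03
  1.26350638e+00 -1.68025451e+00]
```

```bash
python3 -m handwheel '[[1,0,0,0,0,0,0.055],[1,0,0,0,0,0,0.11],[1,0,0,0,0,0,0.165],[1,0,0,0,0,0,0.22],[1,0,0,0,0,0,0.275],[1,0,0,0,0,0,0.33],[1,0,0,0,0,0,0.33],[1,0,0,0,0,0,0.33]]'
cat > s.py <<'E'
from h import *
s=robot.read_state();T=R.from_rotvec(s['orientation']).as_matrix()
print(s['t'],'tq',s['wrist_torque'].round(3),'yaw',np.degrees(np.arctan2(T[1,0],T[0,0])),'f',s['force'].round(1),s['opening'])
E
python3 s.py
```

```text
t: 6.12
tool_pos: [0.5794, -0.0938, 0.0897]
orientation: [-1.736, -2.618, -0.001]
force: [1.3, 6.2, 1.8]
opening: 0.0139
gripper_force: 20.0
6.125 tq [ 0.925 -0.072 -0.026] yaw 112.88798352647477 f [1.3 6.2 1.8] 0.013929579518307273
```

```bash
python3 -m handwheel '[[1,0,0,0,0,0,0.03],[1,0,0,0,0,0,0.045],[1,0,0,0,0,0,0.045]]'; python3 s.py;  python3 -m handwheel '[[1,0,0,0,0,0,0.01],[1,0,0,0,0,0,0.02],[1,0,0,0,0,0,0.02]]'; python3 s.py
```

```text
t: 6.5
tool_pos: [0.5794, -0.0938, 0.0897]
orientation: [-1.917, -2.488, -0.001]
force: [0.9, 6.4, 1.8]
opening: 0.0136
gripper_force: 20.0
6.5 tq [ 0.935 -0.008 -0.064] yaw 104.75578027112513 f [0.9 6.4 1.8] 0.013630866338076251
t: 6.88
tool_pos: [0.5794, -0.0938, 0.0897]
orientation: [-1.994, -2.427, -0.001]
force: [0.3, 5.6, 2.0]
opening: 0.0142
gripper_force: 20.6
6.875 tq [0.91  0.027 0.457] yaw 101.20717520251735 f [0.3 5.6 2. ] 0.014181368688607551
```

Torque has jumped to 0.46 N·m at about the expected angle, so the knob is at its stop. Next I release it, rise and go over the trigger and handle.

```bash
python3 -m handwheel '[[-0.3,0,0,0,0,0,0],[-0.3,0,0,0,0,0,0],[-0.3,0,0,0,0,0,0],[-1,0,0,-0.06,0,0,0],[-1,0,0,-0.12,0,0,0],[-1,0.1135,-0.0086,-0.12,0,0,-0.06],[-1,0.1135,-0.0086,-0.12,0,0,-0.12],[-1,0.1135,-0.0086,-0.12,0,0,-0.521],[-1,0.1135,-0.0086,-0.12,0,0,-0.521],[-1,0.1135,-0.0086,-0.12,0,0,-0.521],[-1,0.1135,-0.0086,-0.12,0,0,-0.521],[-1,0.1135,-0.0086,-0.12,0,0,-0.521],[-1,0.1135,-0.0086,-0.12,0,0,-0.521],[-1,0.1135,-0.0086,-0.12,0,0,-0.521],[-1,0.1135,-0.0086,-0.12,0,0,-0.521],[-1,0.1135,-0.0086,-0.12,0,0,-0.521],[-1,0.1135,-0.0086,-0.12,0,0,-0.521]]'; python3 w.py w2.png
```

```text
t: 9.0
tool_pos: [0.5494, 0.0154, 0.2096]
orientation: [-0.399, 3.116, -0.0]
force: [0.3, -0.1, -0.4]
opening: 0.093
gripper_force: 0.0
9.05 [0.5493524  0.01536497 0.20960967] yaw -165.3861734851343 [-7.36170890e-05 -2.57074805e-05 -9.99999997e-01] [-6.53173316e-02  5.98116853e-03  1.66038492e+00 -3.05971297e-05
  1.47529835e+00 -1.89117013e+00]
knob 0.8 [173.8, 173.8, 233.1, 217.3] 206.60374149659864 196.6643990929705 [ 0.5693 -0.0873  0.1   ]
knob 0.2 [457.1, 157.9, 553.6, 228.7] 507.36552520200075 191.79607541362063 [0.4971 0.1707 0.1   ]
handle_mid 0.69 [276.8, 183.0, 300.8, 227.0] 290.3810110974106 203.95561035758323 [ 0.5471 -0.0124  0.13  ]
handle_mid 0.6 [321.5, 176.7, 348.2, 230.6] 334.3779399837794 201.6212489862125 [0.5363 0.021  0.13  ]
trigger_lever 0.67 [279.4, 184.2, 301.1, 225.7] 290.375 203.99484536082474 [ 0.5488 -0.0126  0.125 ]
```

View pics/w2.png

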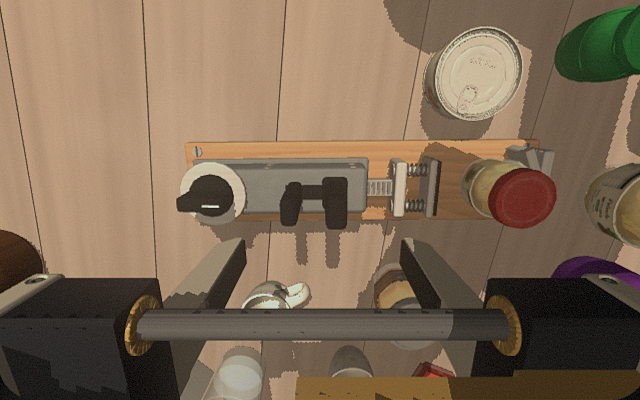

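The wrist view shows the vice level in the image, with the knob bar along y at (206,200) (so it is at its stop), the trigger at (290,204) and the handle at (335,202). I'll check the alignment numerically.

Run:
```python
from h import *
d=np.load('w.npz');M=d['M'];p=dict(zip(('fx','fy','cx','cy'),d['f']))
s=robot.read_state();T=R.from_rotvec(s['orientation']).as_matrix()
t=lambda u,v,z:((at(p,M,u,v,z)-s['tool_pos'])@T*1000).round(1)
print('handle far-x edge L,R',t(326,228,.13),t(348,228,.13));print('trig',t(281,225,.125),t(298,225,.125))
print('base edge dir',t(187,143,.014),t(535,139,.014))
im=cv2.imread('pics/w2.png')[165:240,165:360]
cv2.imwrite('pics/c3.png',(255*(cv2.resize(im,None,fx=4,fy=4,interpolation=cv2.INTER_CUBIC)/255.)**.5).astype('uint8'))
```

```text
handle far-x edge L,R [-11.3   2.1  79.7] [-11.3  20.1  79.7]
trig [-10.7 -35.3  84.7] [-10.7 -21.2  84.7]
base edge dir [  45.  -153.9  195.7] [ 49.4 237.6 195.7]
```

View pics/c3.png

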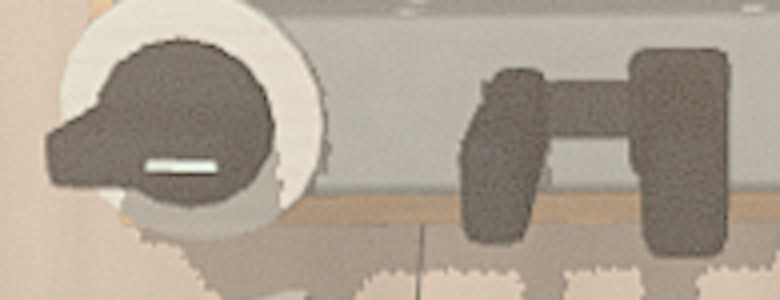

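```bash
python3 -m handwheel '[[-1,0.0015,0.001,0.05,0,0,-0.0036],[-1,0.0015,0.001,0.09,0,0,-0.0036],[-1,0.0015,0.001,0.1146,0,0,-0.0036],[-1,0.0015,0.001,0.1146,0,0,-0.0036],[-1,0.0015,0.001,0.1146,0,0,-0.0036]]' 25
cat > j.py <<'E'
from h import *
import sys
s=robot.read_state();print(s['t'],'open',s['opening'].round(4),'gf',round(float(s['gripper_force']),2),'f',s['force'].round(1))
O=np.array([.5495,.0163])-np.array([-.2588,.9659])*-.001  # vice origin approx
y=np.array([-.2588,.9659])
for c in('wrist','top','scene'):
    p,M=cam(c);save(p,sys.argv[1]+c+'.png')
    for n,z in(('pad_face',.052),('jaw_block',.054),('jar',.085)):
        for r in robot.regions_of(p,n)[:3]:
            ys,xs=np.nonzero(r['mask'])
            if len(xs):
                q=at(p,M,xs.mean(),ys.mean(),z)[:2]-O; print(c,n,round(r['conf'],2),np.round(r['rect']),'vice y',(q@y).round(4),'x',(q@[.9659,.2588]).round(4))
E
python3 j.py a
```

```text
t: 9.82
tool_pos: [0.5485, 0.0159, 0.0964]
orientation: [-0.419, 3.112, -0.001]
force: [0.7, 0.2, 0.5]
opening: 0.093
gripper_force: 0.0Traceback (most recent call last):
  File "j.py", line 3, in <module>
    s=robot.read_state();print(s['t'],'open',s['opening'].round(4),'gf',round(float(s['gripper_force']),2),'f',s['force'].round(1))
                                             ^^^^^^^^^^^^^^^^^^
AttributeError: 'float' object has no attribute 'round'
```

```bash
sed -i "s/s\['opening'\].round(4)/round(s['opening'],4)/" j.py; python3 j.py a
```

```text
9.825 open 0.093 gf 0.0 f [0.7 0.2 0.5]
wrist pad_face 0.49 [472.   0. 640. 130.] vice y 0.1344 x -0.1098
wrist jaw_block 0.94 [419. 180. 480. 264.] vice y 0.0788 x -0.0115
wrist jaw_block 0.56 [246. 222. 292. 314.] vice y -0.0408 x 0.0253
wrist jar 0.69 [516. 184. 638. 292.] vice y 0.1484 x -0.0166
top jaw_block 0.74 [318. 177. 328. 201.] vice y 0.0848 x -0.0021
top jaw_block 0.53 [289. 224. 328. 258.] vice y 0.1534 x -0.114
top jar 0.79 [188. 190. 233. 234.] vice y 0.3448 x 0.018
top jar 0.77 [268. 187. 296. 216.] vice y 0.1817 x -0.0052
top jar 0.75 [179. 139. 224. 183.] vice y 0.3338 x 0.135
scene pad_face 0.6 [267. 192. 427. 266.] vice y -0.007 x -0.0338
scene jaw_block 0.66 [315. 210. 339. 231.] vice y 0.0762 x -0.026
scene jaw_block 0.42 [266. 192. 428. 265.] vice y -0.0119 x -0.0378
scene jar 0.89 [228. 163. 258. 209.] vice y 0.3286 x -0.0067
scene jar 0.82 [280. 188. 307. 223.] vice y 0.1637 x -0.0361
scene jar 0.8 [191. 200. 215. 238.] vice y 0.3431 x -0.161
```

View pics/awrist.png

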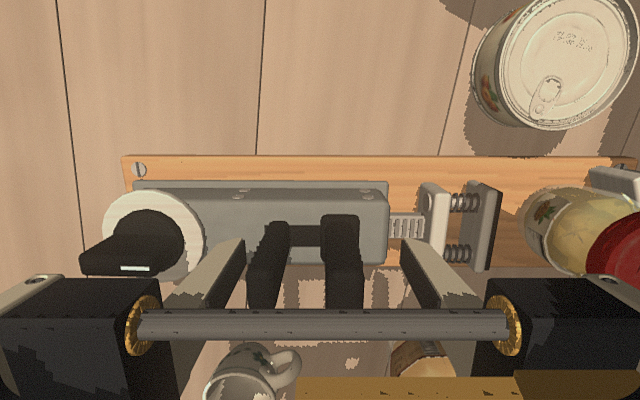

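The wrist camera, now down at the grip, sees everything. The fingers straddle the trigger and handle (270,260)-(345,260), the jaw block's top is at (435,190), the pad's top at (485,185), and the jar at (560,230). First pump.

```bash
python3 -m handwheel '[[1,0,0,0,0,0,0],[1,0,0,0,0,0,0],[1,0,0,0,0,0,0],[1,0,0,0,0,0,0],[1,0,0,0,0,0,0],[1,0,0,0,0,0,0],[1,0,0,0,0,0,0]]' 25
cat > k.py <<'E'
from h import *
import sys
s=robot.read_state();print(s['t'],'open',round(s['opening'],4),'gf',round(float(s['gripper_force']),2),'f',s['force'].round(1),s['tool_pos'].round(4))
p,M=cam('wrist');save(p,sys.argv[1]+'.png')
for n in('jaw_block','pad_face','jar'):
    for r in robot.regions_of(p,n)[:2]:print(n,round(r['conf'],2),np.round(r['rect'],1))
E
python3 k.py b
```

```text
t: 11.3
tool_pos: [0.5477, 0.016, 0.095]
orientation: [-0.419, 3.113, -0.0]
force: [0.7, -0.7, -0.9]
opening: 0.0375
gripper_force: 25.0
11.3 open 0.0375 gf 25.01 f [ 0.7 -0.7 -0.9] [0.5477 0.016  0.095 ]
jaw_block 0.63 [432.7 180.9 502.7 274.3]
pad_face 0.51 [591.2 168.8 640.  201.8]
pad_face 0.46 [269.7 352.7 301.  375.5]
jar 0.62 [516.4 187.4 639.2 291.3]
jar 0.15 [433.4 183.2 502.  276.2]
```

```bash
cat > t.py <<'E'
from h import *
import sys
A=cv2.imread('pics/awrist.png');d,M=cam('wrist')
s=robot.read_state();print(s['t'],'open',round(s['opening'],4),'gf',round(float(s['gripper_force']),2),'f',s['force'].round(1),s['tool_pos'].round(4))
save(d,sys.argv[1]+'.png')
zc=M[2,3]
for B,nm in [(cv2.imread('pics/b.png'),'b'),(cv2.imread('pics/'+sys.argv[1]+'.png'),'now')]:
  out=[]
  for (r0,r1,c0,c1,z) in((176,230,418,448,.054),(176,230,470,504,.054),(190,260,526,560,.06)):
    t=A[r0:r1,c0:c1]; S=B[r0-4:r1+4,c0-6:min(640,c1+130)]
    m=cv2.matchTemplate(S,t,cv2.TM_CCOEFF_NORMED);_,v,_,l=cv2.minMaxLoc(m)
    x=l[0]
    if 0<x<m.shape[1]-1:
        a,b,c=m[l[1],x-1:x+2];x=x+.5*(a-c)/(a-2*b+c)
    out.append(((x-6)*(zc-z)/d['fx']*1000,v))
  print(nm,'block/pad/jar shift mm',[(round(float(a),1),round(float(b),2)) for a,b in out])
E
python3 t.py b2; python3 -m handwheel '[[-0.5,0,0,0,0,0,0],[-0.5,0,0,0,0,0,0],[-0.5,0,0,0,0,0,0],[-0.5,0,0,0,0,0,0],[-0.5,0,0,0,0,0,0]]'; python3 t.py c1;  python3 -m handwheel '[[1,0,0,0,0,0,0],[1,0,0,0,0,0,0],[1,0,0,0,0,0,0],[1,0,0,0,0,0,0],[1,0,0,0,0,0,0]]'; python3 t.py c2
```

```text
11.55 open 0.0378 gf 25.01 f [-0.   0.  -2.1] [0.5477 0.016  0.095 ]
b block/pad/jar shift mm [(12.9, 0.79), (13.4, 0.95), (0.3, 0.93)]
now block/pad/jar shift mm [(12.9, 0.79), (13.4, 0.95), (0.3, 0.94)]
t: 12.18
tool_pos: [0.5478, 0.0157, 0.0951]
orientation: [-0.419, 3.113, -0.001]
force: [0.9, -3.6, -1.6]
opening: 0.0696
gripper_force: 1.7
12.225 open 0.0696 gf 1.76 f [ 0.4 -4.  -0.7] [0.5478 0.0157 0.0951]
b block/pad/jar shift mm [(12.9, 0.79), (13.4, 0.95), (0.3, 0.93)]
now block/pad/jar shift mm [(12.3, 0.82), (12.8, 0.96), (0.6, 0.96)]
t: 12.85
tool_pos: [0.5477, 0.0161, 0.0951]
orientation: [-0.42, 3.113, -0.0]
force: [0.2, -1.0, -0.0]
opening: 0.0376
gripper_force: 25.0
12.9 open 0.0375 gf 25.01 f [-0.2 -1.7 -0.6] [0.5477 0.0161 0.0951]
b block/pad/jar shift mm [(12.9, 0.79), (13.4, 0.95), (0.3, 0.93)]
now block/pad/jar shift mm [(23.3, 0.68), (23.6, 0.86), (0.3, 0.64)]
```

The second release stopped at 70 mm, just short of fully sprung back (the finger was still on the trigger), so that pump gave only two teeth. From here I open fully each time.

```bash
python3 -m handwheel '[[-1,0,0,0,0,0,0],[-1,0,0,0,0,0,0],[-1,0,0,0,0,0,0],[-1,0,0,0,0,0,0],[-1,0,0,0,0,0,0],[-1,0,0,0,0,0,0]]'; python3 t.py d1;  python3 -m handwheel '[[1,0,0,0,0,0,0],[1,0,0,0,0,0,0],[1,0,0,0,0,0,0],[1,0,0,0,0,0,0],[1,0,0,0,0,0,0],[1,0,0,0,0,0,0],[1,0,0,0,0,0,0]]'; python3 t.py d2
```

```text
t: 13.65
tool_pos: [0.5476, 0.0161, 0.095]
orientation: [0.419, -3.113, -0.0]
force: [-0.0, -0.1, -0.4]
opening: 0.0911
gripper_force: 0.0
13.7 open 0.092 gf 0.0 f [ 0.4  0.4 -0.3] [0.5476 0.0161 0.095 ]
b block/pad/jar shift mm [(12.9, 0.79), (13.4, 0.95), (0.3, 0.93)]
now block/pad/jar shift mm [(22.6, 0.67), (22.8, 0.88), (0.3, 0.66)]
t: 14.58
tool_pos: [0.5477, 0.016, 0.095]
orientation: [-0.419, 3.113, -0.0]
force: [-0.8, 0.7, -0.3]
opening: 0.0377
gripper_force: 25.0
14.625 open 0.0373 gf 25.01 f [ 0.6  0.3 -0.4] [0.5477 0.016  0.095 ]
b block/pad/jar shift mm [(12.9, 0.79), (13.4, 0.95), (0.3, 0.93)]
now block/pad/jar shift mm [(38.5, 0.69), (36.1, 0.79), (8.0, 0.44)]
```

```bash
python3 -m handwheel '[[-1,0,0,0,0,0,0],[-1,0,0,0,0,0,0],[-1,0,0,0,0,0,0],[-1,0,0,0,0,0,0],[-1,0,0,0,0,0,0],[-1,0,0,0,0,0,0]]'; python3 t.py e1;  python3 -m handwheel '[[0.1,0,0,0,0,0,0],[0.1,0,0,0,0,0,0],[0.1,0,0,0,0,0,0],[0.1,0,0,0,0,0,0],[0.1,0,0,0,0,0,0],[0.1,0,0,0,0,0,0]]'; python3 t.py e2;  python3 -m handwheel '[[1,0,0,0,0,0,0],[1,0,0,0,0,0,0],[1,0,0,0,0,0,0]]'; python3 t.py e3
python3 - <<'E'
import cv2,numpy as np
cv2.imwrite('pics/st.png',np.vstack([cv2.resize(cv2.imread(f'pics/{n}.png')[165:265,380:640],None,fx=1.9,fy=1.9,interpolation=cv2.INTER_CUBIC) for n in('awrist','d2','e3')]))
E
```

```text
t: 15.38
tool_pos: [0.5475, 0.0163, 0.095]
orientation: [0.419, -3.113, -0.001]
force: [0.4, -0.0, 0.4]
opening: 0.0911
gripper_force: 0.0
15.425 open 0.0923 gf 0.0 f [-0.5 -0.9  0.2] [0.5476 0.0162 0.095 ]
b block/pad/jar shift mm [(12.9, 0.79), (13.4, 0.95), (0.3, 0.93)]
now block/pad/jar shift mm [(37.7, 0.68), (35.3, 0.79), (6.7, 0.42)]
t: 16.18
tool_pos: [0.5484, 0.0135, 0.095]
orientation: [-0.417, 3.113, -0.006]
force: [4.3, -9.8, -3.5]
opening: 0.0426
gripper_force: 9.8
16.225 open 0.0426 gf 10.18 f [ 3.1 -9.7 -3.4] [0.5483 0.0137 0.095 ]
b block/pad/jar shift mm [(12.9, 0.79), (13.4, 0.95), (0.3, 0.93)]
now block/pad/jar shift mm [(51.6, 0.64), (40.2, 0.76), (11.3, 0.4)]
t: 16.6
tool_pos: [0.5477, 0.016, 0.095]
orientation: [-0.42, 3.113, -0.001]
force: [0.8, -5.0, -0.8]
opening: 0.0375
gripper_force: 24.8
16.65 open 0.0379 gf 24.46 f [ 0.9 -1.3 -3.6] [0.5477 0.016  0.095 ]
b block/pad/jar shift mm [(12.9, 0.79), (13.4, 0.95), (0.3, 0.93)]
now block/pad/jar shift mm [(54.0, 0.65), (26.6, 0.71), (8.6, 0.4)]
```

View pics/st.png

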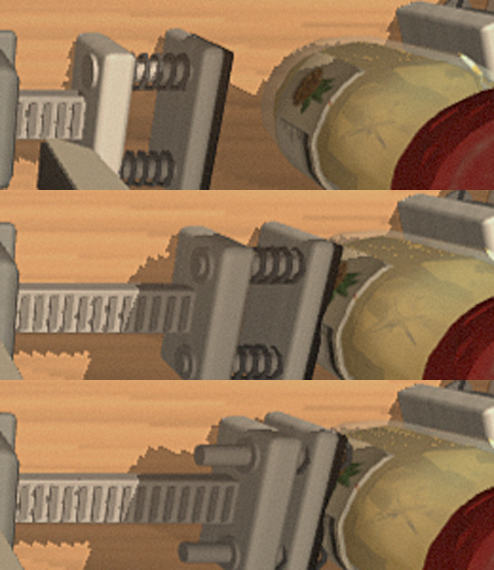

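The stack shows, top to bottom, the start, pump 3 and pump 4. After pump 4 the pad bears on the jar, the guide rods stick out behind the block at crop (200,455), and the springs are clearly compressed. I need to measure the pad's give more exactly, so I'll use the last view for enlarged crops with ticks.

Run:
```python
import cv2,numpy as np
o=[]
for n in('d1','e3'):
    im=cv2.imread(f'pics/{n}.png')[170:245,430:590] if n=='e3' else cv2.imread(f'pics/{n}.png')[170:245,430:590]
    im=cv2.resize(im,None,fx=4,fy=4,interpolation=cv2.INTER_CUBIC)
    im=(255*(im/255.)**.7).astype('uint8')
    for i in range(0,640,40):cv2.line(im,(i,0),(i,5 if i%80 else 12),(0,0,255),1)
    o.append(im)
cv2.imwrite('pics/z.png',np.vstack(o))
```

```text
(no output)
```

View pics/z.png

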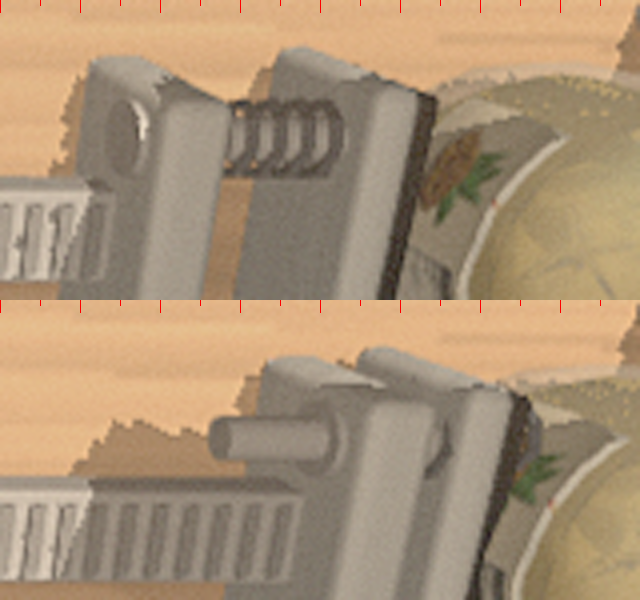

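```bash
cat > g.py <<'E'
from h import *
import sys
A=cv2.imread('pics/d1.png')
g=lambda I:cv2.GaussianBlur(cv2.Canny(I,30,80),(0,0),1.2)
def meas(n,zc=None):
  B=cv2.imread(f'pics/{n}.png');o=[]
  for nm,(c0,c1) in dict(block=(463,489),pad=(519,541)).items():
    best=[]
    for f in (lambda I:cv2.cvtColor(I,6),g):
      t=f(A)[194:238,c0:c1];r=f(B)[190:242,c0-10:c1+75]
      m=cv2.matchTemplate(r,t,cv2.TM_CCOEFF_NORMED);_,v,_,l=cv2.minMaxLoc(m)
      x=l[0]
      if 0<x<m.shape[1]-1:
        a,b,c=m[l[1],x-1:x+2];x=x+.5*(a-c)/(a-2*b+c)
      best+=[round(float(x)-10,1),round(float(v),2)]
    o.append(best)
  print(n,'block',o[0],'pad',o[1])
if __name__=='__main__':
  d,M=cam('wrist');print('scale mm/px at .054,.045:',[(M[2,3]-z)/d['fx']*1000/abs(M[:3,2]@[0,0,-1]) for z in(.054,.045)],'tilt',M[:3,2],d['fx'],M[:3,3])
  # exact: px per mm for motion along vice y near row 215
  y=np.array([-.2588,.9659,0]);
  for z in(.054,.045):
    X=at(d,M,500,215,z);print(z,np.linalg.norm(proj(d,M,X+y*.01)-proj(d,M,X))/10,'px/mm')
  for n in sys.argv[1:]:meas(n)
E
python3 g.py c2 d2 e1 e2 e3
```

```text
scale mm/px at .054,.045: [np.float64(0.6622102615291438), np.float64(0.693234227354126)] tilt [ 0.28265591  0.07650948 -0.95616522] 303.3976773541207 [ 0.46930562 -0.00585582  0.24610608]
0.054 1.4910530466692626 px/mm
0.045 1.4243270408187843 px/mm
c2 block [1.2, 0.91, 1.2, 0.9] pad [1.0, 0.98, 0.9, 0.92]
d2 block [25.5, 0.77, 25.2, 0.85] pad [20.8, 0.92, 20.9, 0.68]
e1 block [24.2, 0.79, 24.1, 0.86] pad [19.8, 0.9, 19.8, 0.67]
e2 block [46.3, 0.75, 45.9, 0.84] pad [27.2, 0.9, 27.3, 0.63]
e3 block [49.9, 0.76, 49.4, 0.8] pad [23.0, 0.9, 23.1, 0.66]
```

Measured give: about 3 mm after pump 3, 12.7 mm at the partial squeeze, and about 18 mm now. The last few millimetres overshot half travel. I'll ease the trigger slightly, still squeezed, and see whether the jaw follows.

```bash
python3 -m handwheel '[[0.18,0,0,0,0,0,0],[0.18,0,0,0,0,0,0],[0.18,0,0,0,0,0,0]]'; python3 t.py f1 >/dev/null; python3 g.py f1|tail -1; python3 -m handwheel '[[0.16,0,0,0,0,0,0],[0.16,0,0,0,0,0,0],[0.16,0,0,0,0,0,0]]'; python3 t.py f2 >/dev/null; python3 g.py f2|tail -1
```

```text
t: 17.08
tool_pos: [0.5478, 0.0157, 0.095]
orientation: [-0.419, 3.113, -0.001]
force: [3.1, -3.9, -2.2]
opening: 0.0382
gripper_force: 7.4
f1 block [49.7, 0.75, 49.2, 0.83] pad [23.2, 0.89, 23.8, 0.62]
t: 17.55
tool_pos: [0.5478, 0.0153, 0.095]
orientation: [-0.419, 3.113, -0.001]
force: [3.1, -5.7, -2.9]
opening: 0.039
gripper_force: 3.1
f2 block [50.2, 0.76, 49.9, 0.81] pad [24.0, 0.9, 24.1, 0.66]
```

```bash
python3 -c "
from plant import robot
print(robot.close_job())"
```

```text
the job is handed in; nothing more can be done
None
```

The jar is clamped against the V-jaw with the knob at its stop and the trigger still held squeezed, but the pad gave about 17 mm of its 24 mm (about 72%, roughly 10 N on the jar) instead of about half: I overshot on the last squeeze, the ratchet kept it there, and I handed it in like that.

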